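# Hang the yellow-faced hammer in its ring

## Task

Take the hammer with the yellow faces out of the tool block and hang it in the red ring on the stand: lower it handle-first down through the ring until its head rests on the rim, and only then let go, leaving it hanging upright. Leave the black-faced hammer and the blue roller standing in the tool block.

Things in the scene. Friction and masses are not known exactly. Their poses are not given: they have to be found in the camera images.
- hammer: Stubby soft-faced hammer, 0.3 kg, upright, head up, in a tool block socket. Origin: centre of the handle's lower end, 10 mm above the table; z up the handle, x along the head. Wood handle 20 mm thick, 120 mm long to the head's flat underside. Head a square bar 92 (x) x 30 (y) x 32 mm high, aluminium, yellow end faces. Grip mid-head across y, fingertips above its underside, to clear the ring.
- ring (a point): Centre of the red ring's mouth, level with its top rim, 150 mm above the table; z up, the ring's axis. Inner diameter 46 mm, outer 60, 12 high, open below. Fixed. Bracket to a steel post 75 mm off along this point's x; nothing on the stand is above the rim. Base plate 140 mm below the rim, so the 120 mm handle hangs free.
- black_hammer: Bystander: same shape, size and axes as the yellow-faced hammer, but black faces; in another socket. The fixed navy tool block is 310 x 90 mm, 85 mm high, with three upright sockets in a row 110 mm apart, each 25 mm square and 75 mm deep, loose enough for a tool to lean a few degrees.
- roller: Bystander: hand roller, a blue roller 92 mm long and 32 mm thick across the top of a grey handle, 154 mm tall, upright in the third socket. Origin at the handle's lower end, z up the handle, x along the roller.
Mind the look-alikes: they are no part of the job. Leave any pink, purple or turquoise look-alike of the part that bears ring alone.

How it is judged:
By the outcome, as a careful person would: the job done as asked, in the order asked, and still so for the second after the job is handed in, with the robot touching nothing.
It also fails if it takes over 40 s, if anything falls off the work surface, if the arm or the gripper's body presses on something with over 40 N, if the wrist force passes 120 N, or if a joint passes its speed limit or range.

## Robot

A 7-joint arm with a two-finger parallel gripper is mounted at the origin on the work surface. World frame = base frame: x ahead of the robot, y to its left, z up, the work surface at z = 0. Lengths are in m, angles in rad, forces in N, time in s.
With the tool pointing down it reaches from about 0.4 to 0.85 m from the base axis. Payload 10.4 kg.
Tool frame: the origin (TCP) lies at the very end of the fingers, on their centre line; the grasp point (between the pads) lies ctrl.tcp_to_grasp behind it (ctrl.tcp_to_grasp is the distance from the TCP to the grasp point, in m); z points along the fingers, y is the line along which they close (so a half turn about z gives the same grasp; the last joint's range is limited). The gripper opens to 85 mm and grips with 20 to 120 N. Pads are 22 mm wide; open, the fingers measure 114 mm over their backs; the gripper's body (76 mm by 85 mm) begins 54 mm behind the grasp point. The pads swing forward as they close: fully open they stand 13 mm farther back than shut.
Start: joints at [-1.372, 0.332, -0.065, 1.46, 0.022, 1.35, -0.088], TCP at [0.137, 0.61, 0.231] pointing down, gripper open.
Joint ranges: [-2.6, 2.6], [-0.5, 2.12], [-1.47, 1.34], [0.16, 2.42], [-1.27, 4.41], [0.06, 2.06], [-2.6, 2.6]. Speed limits (rad/s): [2.22, 2.22, 2.79, 2.79, 3.14, 3.14, 3.14].

## Interface

Orientations are given as [roll, pitch, yaw] about the fixed x, y, z axes, in that order (R = Rz(yaw) Ry(pitch) Rx(roll)).
In Python, from rig import ctrl, cams gives the robot as it stands.
- The arm moves only by the tool play_rows, never from a script. Its argument "motion" is a list of rows, each an object with "delta_rot": the turn, a rotation vector about the tool's x, y, z in degrees, a list of three; "slide": the shift along the tool's x, y, z in cm, a list of three; "gripper": the closure, from 0 (fully open) to 1 (shut). A call has 1 to 8 rows; each row shifts and turns the commanded pose from where the row before left it, along the tool's axes as they then stand; what a row does not reach is not made up. A row lasts 1/12 s, in which the tool goes at most 41.7 mm and 7.16 degrees, less where a joint would pass 70% of its speed; a pose out of reach is approached as far as the arm can. A call with a gripper value outside its range is refused whole. The fingers move at their own pace and stop on an object; "force" is the grip in N (left out, the last holds). Time passes only in rows, so rows that do not move let the fingers close. It gives the time, the measured TCP pose, the force, the opening and the grip force at its end, in the units of the state.
- ctrl.get_state(): the state, without advancing time (a new reading comes with each control period).
- cams.camera(name): name is "scene" or "top" or "wrist"; returns (picture, depth): 384x512x3 uint8, red, green, blue; 384x512 float32, m along the optical axis (not along the pixel's ray), 0 where there is no reading.
- cams.camera_model(name): a dict with "fovy" (degrees; the focal length in pixels is half the picture's height over the tangent of half this angle, whatever the lens; pixels are square), "cx", "cy" (the principal point, pixels), "dist" ([k1, k2, p1, p2, k3] as OpenCV has them; the pictures are not rectified), "R" (3x3) and "t" (3): a world point X has camera coordinates R X + t. Camera axes: x right, y down, z forward; pixel columns grow to the right and rows downward; lengths in m; the calibration is good to about 2 mm. A picture is of the moment at which its call begins: read the wrist's pose just before it. camera_model takes no time and is no camera call; for the wrist camera it gives the pose at the moment of the call.
- ctrl.finish_job(): hands the job in; it is judged then, once.
The state is a dict: "time": time; "q": joint angles; "qvel": joint speeds; "effort": joint torques, N m; "position": TCP position; "orientation": TCP orientation; "ft_force": force on the tool from outside, world axes, zero at the start; "wrist_torque": the same for the moment, N m; "finger_gap": finger opening in m; "finger_force": force on a finger pad.
Only numpy, scipy, OpenCV 4.12 (cv2) and the standard library are available. Lean on these libraries where they do the work, as an engineer would, in place of code of your own. Each camera call takes 0.05 s, during which the arm holds its last target. There are 200 camera calls.

## Working session

There is one attempt and no reset: what is moved stays moved. The work goes in short steps, Python scripts to look and compute and a tool call to move; the robot and the scene stay as the last step left them, time stands still between calls to the robot, and variables do not carry over. Pictures are saved under pics/ and viewed, at most 10 in all, crops included, and the job is handed in when it is done.

Besides the shell and the picture viewer there is one more tool, called as name([rows], argument=value, ...), one row to a line, values as JSON. play_rows: Moves the arm, as the interface text tells. Its arguments: {"type":"object","properties":{"motion":{"type":"array"},"force":{"type":"number"}},"required":["motion"]}

```bash
mkdir -p pics; cat > h.py <<'E'
import numpy as np, cv2
from rig import ctrl, cams
def grab(n):
    m=cams.camera_model(n); p,d=cams.camera(n); return p,d,m
def K(m,h=384):
    f=h/2/np.tan(np.radians(m["fovy"])/2); return np.array([[f,0,m["cx"]],[0,f,m["cy"]],[0,0,1]])
def pts(uv,m,z=None,depth=None):
    uv=np.array(uv,float).reshape(-1,1,2)
    n=cv2.undistortPoints(uv,K(m),np.array(m["dist"])).reshape(-1,2)
    r=np.c_[n,np.ones(len(n))]; R=np.array(m["R"]); t=np.array(m["t"])
    if depth is not None: return (r*np.array(depth).reshape(-1,1)-t)@R
    c=-R.T@t; w=r@R; return c+w*((z-c[2])/w[:,2:3])
def save(n,p): cv2.imwrite("pics/"+n,cv2.cvtColor(p,cv2.COLOR_RGB2BGR))
E
python3 - <<'E'
from h import *
s=ctrl.get_state();print(s, ctrl.tcp_to_grasp)
P=[]
for n in("scene","top"):
    p,d,m=grab(n);P.append(p);print(n,m["fovy"],m["dist"],-np.array(m["R"]).T@m["t"],(d>0).mean()); np.savez(""+n+".npz",p=p,d=d)
save("a_scene.png",cv2.resize(P[0],(800,600)));save("a_top.png",cv2.resize(P[1],(800,600)))
E
```

```text
{'time': 0.0, 'q': array([-1.37160378,  0.33283573, -0.0647098 ,  1.46093   ,  0.02160206,
        1.34991203, -0.08852658]), 'qvel': array([ 3.56490766e-04, -2.09986248e-05, -6.80472079e-04,  1.44022014e-03,
        1.26228971e-03,  8.25260124e-04, -2.64551727e-04]), 'effort': array([ 3.89189936e-04, -6.25454092e+01,  4.94465546e-02, -3.91611564e+01,
        1.62970321e-02,  9.93910013e-03, -2.00865986e-05]), 'position': array([0.13740466, 0.60932538, 0.23054394]), 'orientation': array([-3.14020470e+00,  6.44189781e-05,  2.91980405e+00]), 'ft_force': array([-0.57216097,  0.38330502,  0.11025177]), 'wrist_torque': array([-0.02532486,  0.03933861, -0.05409619]), 'finger_force': 0.0, 'finger_gap': 0.08528560728840928} 0.0187
scene 42.59546552977174 [-0.06451181  0.          0.          0.          0.        ] [1.11153347 0.45768821 1.14031584] 0.9961446126302084
top 56.726896375736466 [-0.10100502  0.          0.          0.          0.        ] [ 0.28132285 -0.10538858  1.33345281] 0.9959462483723959
```

View pics/a_scene.png

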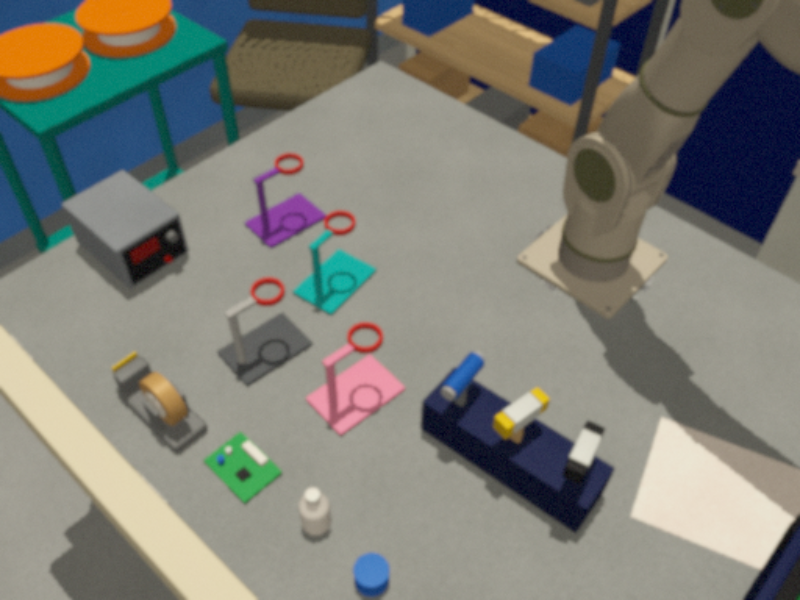

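View pics/a_top.png

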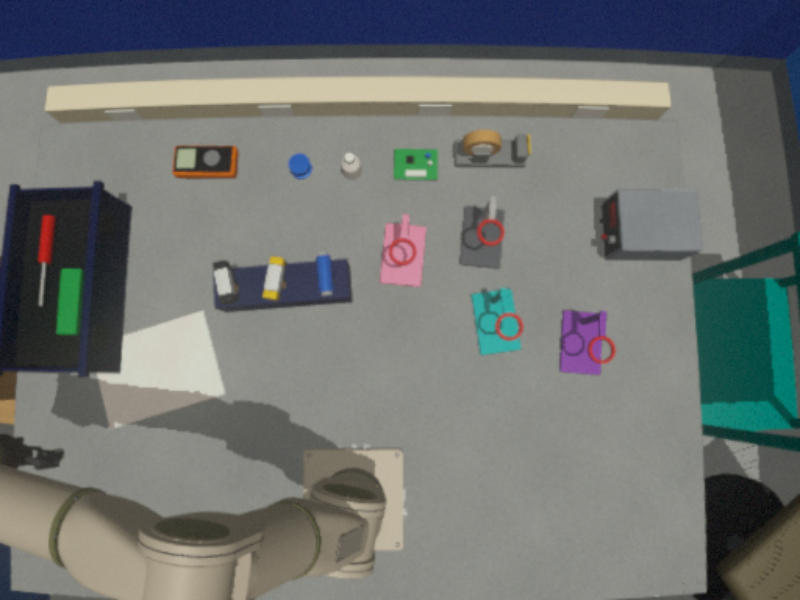

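The four red rings stand on pink (400,251), grey (490,232), teal (508,326) and purple (601,349) stands in the top view. The grey steel one, at scene (267,291), is the only one not excluded by colour. The yellow-faced hammer is the middle tool at top (274,278) and scene (521,413), between the roller (324,274) and the black-faced hammer (225,281).

```bash
python3 - <<'E'
from h import *
crops=[]
def mask(p,kind):
    h=cv2.cvtColor(p,cv2.COLOR_RGB2HSV); H,S,V=[h[...,i].astype(int) for i in range(3)]
    if kind=='y': return (H>20)&(H<34)&(S>150)&(V>80)
    if kind=='r': return ((H<8)|(H>172))&(S>130)&(V>70)
rois={'top':{'y':(160,155,190,200),'r':(300,135,326,162)},'scene':{'y':(310,240,358,285),'r':(156,174,186,198)}}
for n in('top','scene'):
    f=np.load(n+'.npz');p,d=f['p'],f['d'];m=cams.camera_model(n)
    for k,(x0,y0,x1,y1) in rois[n].items():
        M=np.zeros(p.shape[:2],np.uint8);M[y0:y1,x0:x1]=mask(p,k)[y0:y1,x0:x1]
        if k=='r':
            c=max(cv2.findContours(M,0,cv2.CHAIN_APPROX_NONE)[0],key=cv2.contourArea)
            e=cv2.fitEllipse(c);print(n,'ring ellipse',e)
            P=pts(e[0],m,z=.146);print(' centre z146',P, M.sum())
            c2=pts(c.reshape(-1,2),m,z=.146);print(' diam',np.ptp(c2,axis=0))
        else:
            nn,l,s,ce=cv2.connectedComponentsWithStats(M)
            for i in range(1,nn):
                if s[i,4]>5:
                    v,u=np.nonzero(l==i);q=pts(np.c_[u,v],m,depth=d[v,u]);print(n,'yel',s[i],ce[i],pts(ce[i],m,z=.162),'dep',np.median(q,0),q[:,2].max())
        s=8 if n=='top' else 6
        crops.append(cv2.resize(p[y0-8:y1+8,x0-8:x1+8],(300,300),interpolation=cv2.INTER_CUBIC))
    # top-face depth points of head
    if n=='top':
        x0,y0,x1,y1=rois[n]['y'];v,u=np.mgrid[y0:y1,x0:x1];v=v.ravel();u=u.ravel();q=pts(np.c_[u,v],m,depth=d[v,u])
        g=q[q[:,2]>.13];print(len(g),'head z',np.percentile(g[:,2],[5,50,95]),cv2.minAreaRect(g[:,:2].astype(np.float32)*1000))
        A=np.c_[g[:,:2],np.ones(len(g))];print('plane',np.linalg.lstsq(A,g[:,2],rcond=None)[0])
        x0,y0,x1,y1=rois[n]['r'];v,u=np.nonzero(M);q=pts(np.c_[u,v],m,depth=d[v,u]);print('ring z',np.percentile(q[:,2],[5,50,95]))
        # steel post via depth near
    
save('b.png',np.vstack([np.hstack(crops[:2]),np.hstack(crops[2:])]))
E
```

```text
top yel [173 164   9   5  34] [176.79411765 166.44117647] [[0.53243155 0.15579575 0.162     ]] dep [0.53272191 0.15581782 0.16109709] 0.1664921589995657
top yel [168 186  10   6  45] [172.6        188.42222222] [[0.45752396 0.1677176  0.162     ]] dep [0.45861891 0.16657786 0.16190603] 0.16548926095685967
top ring ellipse ((313.4808349609375, 148.14662170410156), (15.629613876342773, 16.101778030395508), 170.5285186767578)
 centre z146 [[ 0.59897867 -0.31000823  0.146     ]] 92
 diam [0.0569294  0.05278326 0.        ]
303 head z [0.13943343 0.16178615 0.16609172] ((387.63360595703125, 57.99763488769531), (379.8840026855469, 87.6142578125), 43.961830139160156)
plane [-0.76951284 -3.14741359  1.04927911]
ring z [0.00996943 0.14910655 0.15367905]
scene yel [341 249  10  13  61] [346.09836066 253.73770492] [[0.46076116 0.17364202 0.162     ]] dep [0.4601116  0.17399408 0.162257  ] 0.16687156881361084
scene yel [316 264  13  17 143] [321.95104895 271.86713287] [[0.54126405 0.16261731 0.162     ]] dep [0.53888563 0.16096198 0.15925801] 0.16617242500561077
scene ring ellipse ((170.9346160888672, 185.9615020751953), (16.42971420288086, 20.176631927490234), 87.33831787109375)
 centre z146 [[ 0.59774698 -0.30983754  0.146     ]] 140
 diam [5.67594165e-02 6.20318039e-02 2.22044605e-16]
```

View pics/b.png

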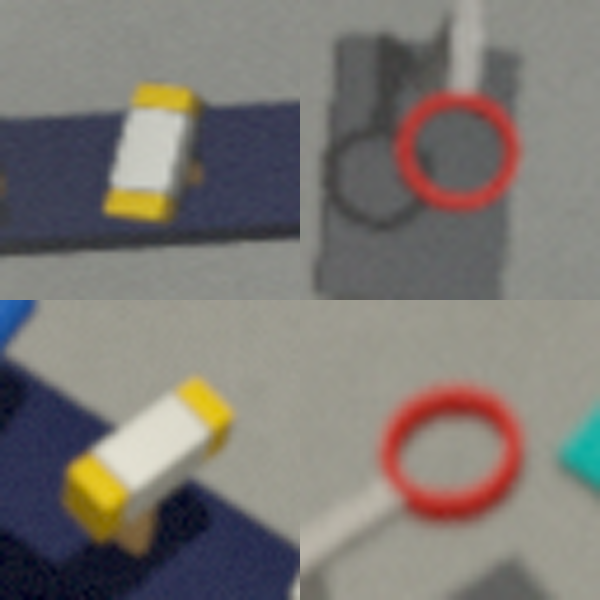

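The crop confirms that the middle tool is the yellow-faced hammer. Its head centre is near (0.497, 0.163) and its top at z = 0.162, which matches the given sizes. The plain grey stand's ring centre is near (0.598, -0.310) at z = 0.149. I'm moving above the hammer.

play_rows([
  {"delta_rot":[0,0,0],"slide":[-2.8,-2.2,-0.3],"gripper":0},
  {"delta_rot":[0,0,0],"slide":[-2.8,-2.2,-0.3],"gripper":0},
  {"delta_rot":[0,0,0],"slide":[-2.8,-2.2,-0.3],"gripper":0},
  {"delta_rot":[0,0,0],"slide":[-2.8,-2.2,-0.3],"gripper":0},
  {"delta_rot":[0,0,0],"slide":[-2.8,-2.2,-0.3],"gripper":0},
  {"delta_rot":[0,0,0],"slide":[-2.8,-2.2,-0.3],"gripper":0},
  {"delta_rot":[0,0,0],"slide":[-2.8,-2.2,-0.3],"gripper":0},
  {"delta_rot":[0,0,0],"slide":[-2.8,-2.2,-0.3],"gripper":0},
])

```text
time: 0.77
position: [0.318, 0.3871, 0.2553]
orientation: [-3.141, -0.0, 2.92]
ft_force: [0.6, 0.2, -0.3]
finger_gap: 0.0853
finger_force: 0.0
```

play_rows([
  {"delta_rot":[0,0,0],"slide":[-2.8,-2.2,-0.3],"gripper":0},
  {"delta_rot":[0,0,0],"slide":[-2.8,-2.2,-0.3],"gripper":0},
  {"delta_rot":[0,0,0],"slide":[-2.8,-2.2,-0.3],"gripper":0},
  {"delta_rot":[0,0,0],"slide":[-2.8,-2.2,-0.3],"gripper":0},
  {"delta_rot":[0,0,0],"slide":[-2.8,-2.2,-0.3],"gripper":0},
  {"delta_rot":[0,0,0],"slide":[-2.8,-2.2,-0.3],"gripper":0},
  {"delta_rot":[0,0,0],"slide":[-2.8,-2.2,-0.3],"gripper":0},
  {"delta_rot":[0,0,-3.7],"slide":[0,0,0],"gripper":0},
])

```text
time: 1.43
position: [0.4785, 0.1885, 0.2768]
orientation: [-3.14, 0.002, 2.974]
ft_force: [0.3, -1.3, -0.8]
finger_gap: 0.0852
finger_force: 0.0
```

play_rows([
  {"delta_rot":[0,0,0],"slide":[-2.0,-2.0,0],"gripper":0},
  {"delta_rot":[0,0,0],"slide":[0,0,0],"gripper":0},
  {"delta_rot":[0,0,0],"slide":[0,0,0],"gripper":0},
  {"delta_rot":[0,0,0],"slide":[0,0,0],"gripper":0},
])

```text
time: 1.77
position: [0.4908, 0.1729, 0.276]
orientation: [-3.142, -0.001, 2.984]
ft_force: [-0.5, -0.1, -0.5]
finger_gap: 0.0853
finger_force: 0.0
```

```bash
cat >> h.py <<'E'
from scipy.spatial.transform import Rotation as Ro
def delta(goal):
    s=ctrl.get_state(); T=Ro.from_euler('xyz',s["orientation"]).as_matrix()
    return np.round(T.T@(np.array(goal)-s["position"])*100,2)
E
python3 - <<'E'
from h import *
s=ctrl.get_state();print(s['time'],s['position'],s['orientation'],s['q'])
p,d,m=grab('wrist');np.savez('w.npz',p=p,d=d,R=m['R'],t=m['t'])
print(m['fovy'],-np.array(m["R"]).T@m["t"],m['R'])
save('c.png',cv2.resize(p,(800,600)))
v,u=np.mgrid[0:384,0:512];v=v.ravel();u=u.ravel();q=pts(np.c_[u,v],m,depth=d[v,u])
h=cv2.cvtColor(p,cv2.COLOR_RGB2HSV);H,S,V=[h[...,i].ravel().astype(int) for i in range(3)]
Y=((H>20)&(H<34)&(S>150)&(V>80)&(q[:,2]>.14)&(q[:,2]<.18)).reshape(384,512).astype(np.uint8)
n,l,st,ce=cv2.connectedComponentsWithStats(Y)
for i in range(1,n):
    if st[i,4]>50: k=(l==i).ravel();print(st[i],q[k].min(0),q[k].mean(0),q[k].max(0))
g=(abs(q[:,2]-.162)<.008)&(np.hypot(q[:,0]-.497,q[:,1]-.163)<.06)&~((H>100)&(H<130)&(S>120))
g=q[g];r=cv2.minAreaRect(g[:,:2].astype(np.float32)*1000);print(len(g),r,np.percentile(g[:,2],[5,50,95]))
c=g-g.mean(0);print('plane',np.linalg.svd(c,full_matrices=False)[2])
print(delta([.497,.163,s['position'][2]]))
E
```

```text
1.7667 [0.49083102 0.17286815 0.27599536] [-3.14150343e+00 -6.85371570e-04  2.98429846e+00] [-0.77789953  0.07019811  0.37311598  1.68434003 -0.02627698  1.39255786
  1.01255832]
59.671417417095164 [0.41351251 0.18418951 0.41884875] [[ 0.15677132  0.98763431  0.0011076 ]
 [ 0.93953083 -0.1494812   0.30811878]
 [ 0.30447424 -0.04726357 -0.95134725]]
[219 137  38  25 922] [0.44998441 0.15206583 0.14010385] [0.4586082  0.16808474 0.16032094] [0.47004791 0.18327448 0.16420462]
[222 229  34  18 594] [0.52292686 0.14139847 0.15929813] [0.53252728 0.15617544 0.16183052] [0.5427826  0.17095214 0.16393647]
3937 ((496.26416015625, 161.93629455566406), (30.0229549407959, 91.50444793701172), 81.00118255615234) [0.16016447 0.16188394 0.16304912]
plane [[ 9.87736558e-01 -1.56111903e-01  2.35929239e-03]
 [-1.56111743e-01 -9.87739368e-01 -2.52800655e-04]
 [-2.36983117e-03  1.18612799e-04  9.99997185e-01]]
[-0.78 -0.92  0.01]
```

View pics/c.png

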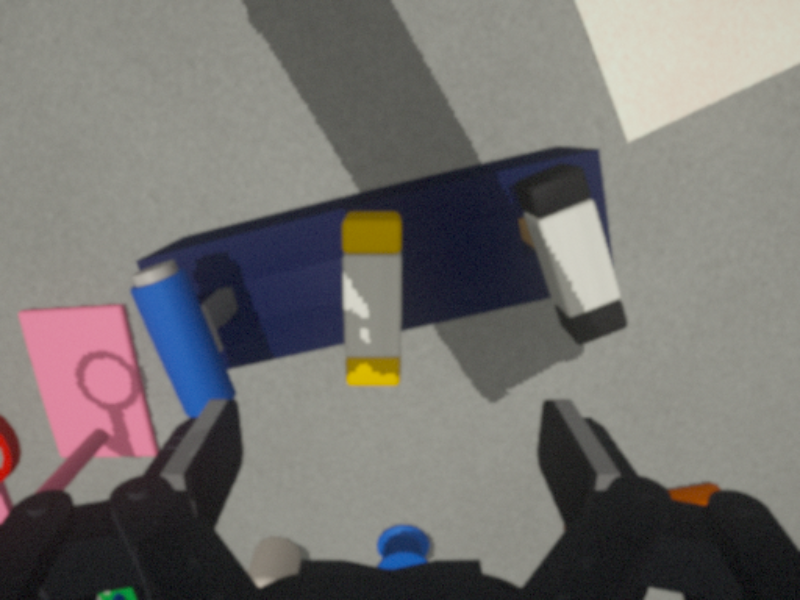

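The wrist view shows the yellow-faced head upright at (373,298), between the roller on the left and the black-faced hammer on the right. Its centre is (0.496, 0.162) and its yaw -9°, so the gripper is already aligned. Descending.

play_rows([
  {"delta_rot":[0,0,0],"slide":[-0.7,-1.0,0],"gripper":0},
  {"delta_rot":[0,0,0],"slide":[0,0,2.0],"gripper":0},
  {"delta_rot":[0,0,0],"slide":[0,0,2.0],"gripper":0},
  {"delta_rot":[0,0,0],"slide":[0,0,2.0],"gripper":0},
  {"delta_rot":[0,0,0],"slide":[0,0,2.0],"gripper":0},
  {"delta_rot":[0,0,0],"slide":[0,0,2.0],"gripper":0},
  {"delta_rot":[0,0,0],"slide":[0,0,1.5],"gripper":0},
  {"delta_rot":[0,0,0],"slide":[0,0,0],"gripper":0},
])

```text
time: 2.48
position: [0.4944, 0.1619, 0.1583]
orientation: [-3.139, -0.004, 2.986]
ft_force: [0.0, 0.6, 0.3]
finger_gap: 0.0855
finger_force: 0.0
```

```bash
python3 - <<'E'
from h import *
print(delta([.4963,.1620,.134]),ctrl.get_state()['orientation'])
E
```

```text
[-0.2   0.05  2.43] [-3.13886347 -0.00418032  2.98599315]
```

play_rows([
  {"delta_rot":[0,0,0],"slide":[-0.2,0,1.2],"gripper":0},
  {"delta_rot":[0,0,0],"slide":[0,0,1.2],"gripper":0},
  {"delta_rot":[0,0,0],"slide":[0,0,0],"gripper":0},
  {"delta_rot":[0,0,0],"slide":[0,0,0],"gripper":0},
])

```text
time: 2.82
position: [0.4986, 0.1616, 0.1375]
orientation: [3.142, -0.0, 2.985]
ft_force: [0.9, -1.1, 0.1]
finger_gap: 0.0856
finger_force: 0.0
```

play_rows([
  {"delta_rot":[0,0,0],"slide":[0,0,0],"gripper":1},
  {"delta_rot":[0,0,0],"slide":[0,0,0],"gripper":1},
  {"delta_rot":[0,0,0],"slide":[0,0,0],"gripper":1},
  {"delta_rot":[0,0,0],"slide":[0,0,0],"gripper":1},
  {"delta_rot":[0,0,0],"slide":[0,0,0],"gripper":1},
  {"delta_rot":[0,0,0],"slide":[0,0,0],"gripper":1},
  {"delta_rot":[0,0,0],"slide":[0,0,0],"gripper":1},
  {"delta_rot":[0,0,0],"slide":[0,0,0],"gripper":1},
], force=70)

```text
time: 3.48
position: [0.499, 0.1615, 0.1379]
orientation: [3.141, 0.001, 2.984]
ft_force: [0.5, 0.4, 6.1]
finger_gap: 0.0287
finger_force: 70.2
```

play_rows([
  {"delta_rot":[0,0,0],"slide":[0,0,-1.0],"gripper":1},
  {"delta_rot":[0,0,0],"slide":[0,0,-2.0],"gripper":1},
  {"delta_rot":[0,0,0],"slide":[0,0,-2.5],"gripper":1},
  {"delta_rot":[0,0,0],"slide":[0,0,-2.5],"gripper":1},
  {"delta_rot":[0,0,0],"slide":[0,0,-3.0],"gripper":1},
  {"delta_rot":[0,0,0],"slide":[0,0,-3.0],"gripper":1},
  {"delta_rot":[0,0,0],"slide":[0,0,-3.0],"gripper":1},
  {"delta_rot":[0,0,0],"slide":[0,0,-2.5],"gripper":1},
])

```text
time: 4.15
position: [0.4982, 0.1609, 0.3346]
orientation: [3.141, 0.0, 2.984]
ft_force: [0.4, -0.0, -3.0]
finger_gap: 0.0287
finger_force: 69.6
```

play_rows([
  {"delta_rot":[0,0,0],"slide":[0,0,0],"gripper":1},
  {"delta_rot":[0,0,0],"slide":[0,0,0],"gripper":1},
])

```text
time: 4.32
position: [0.4987, 0.1611, 0.3332]
orientation: [3.141, 0.001, 2.984]
ft_force: [0.6, 0.3, -3.9]
finger_gap: 0.029
finger_force: 69.7
```

```bash
python3 - <<'E'
from h import *
s=ctrl.get_state();print(s['position'],s['orientation'],s['ft_force'],s['wrist_torque'],s['finger_gap'])
p,d,m=grab('scene');p2,_,_=grab('wrist')
save('d.png',np.hstack([cv2.resize(p[120:320,240:440],(400,400)),cv2.resize(p2,(400,400))]))
print(delta([.598,-.310,s['position'][2]]))
E
```

```text
[0.49870518 0.16113715 0.33316543] [3.14064897e+00 1.10482998e-03 2.98416507e+00] [ 0.60364945  0.26183165 -3.87273528] [-0.01432629 -0.00535966  0.0573303 ] 0.02897187786763647
[-17.26 -44.95  -0.2 ]
```

View pics/d.png

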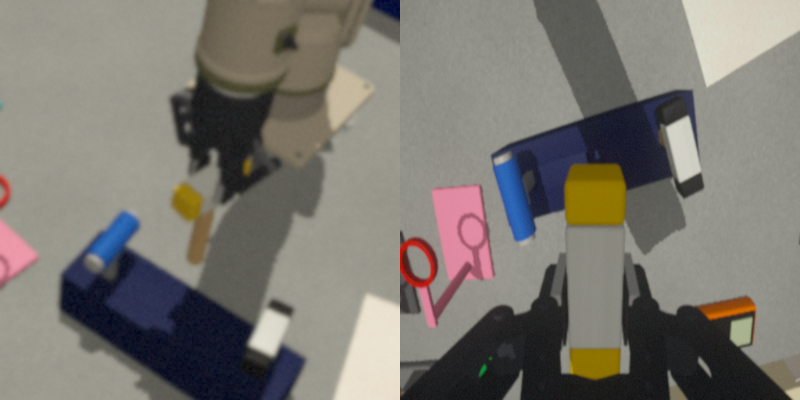

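The hammer hangs upright in the fingers and clear of the socket, and both bystanders are still standing in the block. I'm carrying it toward the grey stand.

play_rows([
  {"delta_rot":[0,0,0],"slide":[-1.0,-2.0,0],"gripper":1},
  {"delta_rot":[0,0,0],"slide":[-1.5,-3.4,0],"gripper":1},
  {"delta_rot":[0,0,0],"slide":[-1.5,-3.4,0],"gripper":1},
  {"delta_rot":[0,0,0],"slide":[-1.5,-3.4,0],"gripper":1},
  {"delta_rot":[0,0,0],"slide":[-1.5,-3.4,0],"gripper":1},
  {"delta_rot":[0,0,0],"slide":[-1.5,-3.4,0],"gripper":1},
  {"delta_rot":[0,0,0],"slide":[-1.5,-3.4,0],"gripper":1},
  {"delta_rot":[0,0,0],"slide":[-1.5,-3.4,0],"gripper":1},
])

```text
time: 5.08
position: [0.5712, -0.1133, 0.3307]
orientation: [-3.141, -0.003, 2.985]
ft_force: [0.7, -0.0, -1.9]
finger_gap: 0.0287
finger_force: 69.6
```

play_rows([
  {"delta_rot":[0,0,0],"slide":[-1.5,-3.4,0],"gripper":1},
  {"delta_rot":[0,0,0],"slide":[-1.5,-3.0,0],"gripper":1},
  {"delta_rot":[0,0,0],"slide":[-1.0,-2.0,0],"gripper":1},
  {"delta_rot":[0,0,0],"slide":[0,0,0],"gripper":1},
  {"delta_rot":[0,0,0],"slide":[0,0,0],"gripper":1},
  {"delta_rot":[0,0,0],"slide":[0,0,0],"gripper":1},
])

```text
time: 5.58
position: [0.5977, -0.2001, 0.3308]
orientation: [3.141, -0.003, 2.985]
ft_force: [0.6, 0.1, -3.5]
finger_gap: 0.0289
finger_force: 69.8
```

```bash
python3 - <<'E'
from h import *
s=ctrl.get_state();print(s['position'],s['orientation'],s['q'],s['finger_gap'])
p,d,m=grab('wrist');q,d2,m2=grab('scene')
np.savez('w2.npz',p=p,d=d,R=m['R'],t=m['t']);np.savez('s2.npz',p=q,d=d2)
h=cv2.cvtColor(p,cv2.COLOR_RGB2HSV);H,S,V=[h[...,i].astype(int) for i in range(3)]
M=(((H<8)|(H>172))&(S>130)&(V>60)).astype(np.uint8)
for c in cv2.findContours(M,0,cv2.CHAIN_APPROX_NONE)[0]:
    if cv2.contourArea(c)>300:
        e=cv2.fitEllipse(c);o=pts(c.reshape(-1,2),m,z=.15);print(np.round(e[0]),np.round(e[1]),pts(e[0],m,z=.148),np.ptp(o,axis=0)[:2])
save('e.png',np.hstack([cv2.resize(q,(400,300)),cv2.resize(p,(400,300))]))
print(delta([.598,-.310,s['position'][2]]))
E
```

```text
[ 0.59773409 -0.20008756  0.33077304] [ 3.14103912e+00 -2.56580595e-03  2.98455510e+00] [-0.24124476  0.35984079  0.67972203  1.3057695  -0.22311954  1.55427408
  1.82446637] 0.028850568609880937
[143. 185.] [54. 58.] [[ 0.59826403 -0.31056204  0.148     ]] [0.05884108 0.06067297]
[328. 112.] [60. 63.] [[ 0.55497239 -0.11732302  0.148     ]] [0.05916021 0.05907982]
[ -1.71 -10.93   0.08]
```

View pics/e.png

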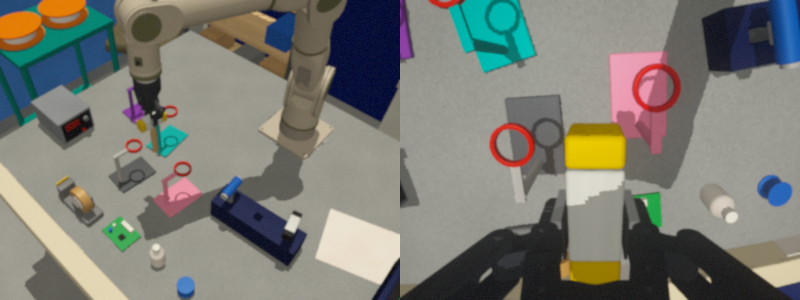

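```bash
python3 - <<'E'
from h import *
s=ctrl.get_state();tz=s['position'];T=Ro.from_euler('xyz',s['orientation']).as_matrix()
f=np.load('w2.npz');m=cams.camera_model('wrist');m=dict(m,R=f['R'],t=f['t']);d=f['d']
v,u=[a.ravel() for a in np.mgrid[0:384,0:512]];q=(pts(np.c_[u,v],m,depth=d[v,u])-tz)@T*1000
k=(abs(q[:,2]+24)<8)&(abs(q[:,1])<25)&(abs(q[:,0])<70);g=q[k]
print('head tool mm',len(g),cv2.minAreaRect(g[:,:2].astype(np.float32)),np.percentile(g[:,:],[1,50,99],axis=0).round(1))
f=np.load('s2.npz');m=cams.camera_model('scene');d=f['d']
P=pts(np.c_[u,v],m,depth=d[v,u]);q=(P-tz)@T*1000
cx=-np.array(m['R']).T@m['t']
for lo in range(10,130,15):
    k=(q[:,2]>lo)&(q[:,2]<lo+15)&(abs(q[:,0])<30)&(abs(q[:,1])<30)
    if k.sum()>3: print(lo,k.sum(),np.median(q[k],0).round(1),np.ptp(q[k],axis=0).round(1))
print('cam dir in tool',((cx-tz)@T).round(2))
E
```

```text
head tool mm 14941 ((3.003711700439453, -0.6493682861328125), (92.85105895996094, 48.77720642089844), 12.359384536743164) [[-39.6 -20.6 -30.2]
 [ 10.3  -1.3 -23.1]
 [ 47.9  21.7 -17.6]]
10 17 [ 0.7  7.4 20.1] [14.6  7.8  8.7]
25 37 [-0.3  6.8 33.9] [16.4 13.1 14.2]
40 37 [-1.9  7.9 47.4] [15.1 13.5 14.4]
55 35 [-1.3  7.3 62.2] [18.  15.2 14.2]
70 34 [-2.2  8.  76.5] [16.7 12.  14.1]
85 35 [-0.8  8.3 92.9] [18.1 16.4 13.5]
100 31 [ -2.2   8.3 106.4] [16.8 12.  14.9]
115 20 [ -2.5   8.  119.6] [14.6 17.1  9. ]
cam dir in tool [-0.4   0.73 -0.81]
```

play_rows([
  {"delta_rot":[0,0,0],"slide":[-0.5,-2.0,0],"gripper":1},
  {"delta_rot":[0,0,0],"slide":[-0.5,-3.0,0],"gripper":1},
  {"delta_rot":[0,0,0],"slide":[-0.5,-3.0,0],"gripper":1},
  {"delta_rot":[0,0,0],"slide":[-0.4,-2.0,0],"gripper":1},
  {"delta_rot":[0,0,0],"slide":[-0.2,-0.9,0],"gripper":1},
  {"delta_rot":[0,0,0],"slide":[0,0,0],"gripper":1},
  {"delta_rot":[0,0,0],"slide":[0,0,0],"gripper":1},
  {"delta_rot":[0,0,0],"slide":[0,0,0],"gripper":1},
])

```text
time: 6.35
position: [0.6026, -0.3095, 0.3323]
orientation: [3.14, 0.0, 2.987]
ft_force: [0.1, -0.0, -2.8]
finger_gap: 0.0287
finger_force: 70.1
```

```bash
python3 - <<'E'
from h import *
print(delta([.601,-.311,.158]),ctrl.get_state()['orientation'])
E
```

```text
[ 0.14 -0.19 17.42] [3.14021167e+00 2.01252631e-04 2.98707976e+00]
```

play_rows([
  {"delta_rot":[0,0,0],"slide":[0.1,-0.2,1.0],"gripper":1},
  {"delta_rot":[0,0,0],"slide":[0,0,1.5],"gripper":1},
  {"delta_rot":[0,0,0],"slide":[0,0,1.5],"gripper":1},
  {"delta_rot":[0,0,0],"slide":[0,0,0.5],"gripper":1},
  {"delta_rot":[0,0,0],"slide":[0,0,0],"gripper":1},
  {"delta_rot":[0,0,0],"slide":[0,0,0],"gripper":1},
])

```text
time: 6.85
position: [0.6007, -0.3129, 0.2875]
orientation: [3.141, -0.0, 2.985]
ft_force: [0.4, 0.1, -2.4]
finger_gap: 0.0286
finger_force: 70.1
```

```bash
python3 - <<'E'
from h import *
s=ctrl.get_state();print(s['position'],delta([.601,-.311,.158]))
p,d,m=grab('scene')
v,u=[a.ravel() for a in np.mgrid[0:384,0:512]];P=pts(np.c_[u,v],m,depth=d[v,u])
cx=-np.array(m['R']).T@m['t']
for lo in np.arange(.145,.3,.015):
    k=(P[:,2]>lo)&(P[:,2]<lo+.015)&(np.hypot(P[:,0]-.598,P[:,1]+.3105)<.022)
    if k.sum()>3:
        c=np.median(P[k],0); dr=(c-cx)[:2];dr/=np.linalg.norm(dr);print(lo.round(3),k.sum(),c.round(4),(c[:2]+.0088*dr).round(4))
save('f.png',cv2.resize(p[120:220,110:250],(700,500),interpolation=cv2.INTER_CUBIC))
E
```

```text
[ 0.60066915 -0.31285123  0.2874645 ] [-0.    0.18 12.95]
0.145 10 [ 0.6045 -0.3214  0.1489] [ 0.5997 -0.3288]
0.16 24 [ 0.6011 -0.3033  0.1688] [ 0.5962 -0.3107]
0.175 30 [ 0.6021 -0.3028  0.1843] [ 0.5972 -0.3101]
0.19 31 [ 0.6011 -0.303   0.1971] [ 0.5962 -0.3103]
0.205 31 [ 0.6016 -0.3036  0.213 ] [ 0.5967 -0.3109]
0.22 31 [ 0.6017 -0.3024  0.2279] [ 0.5968 -0.3097]
0.235 37 [ 0.6018 -0.3036  0.2445] [ 0.5969 -0.3109]
0.25 33 [ 0.6016 -0.304   0.2566] [ 0.5967 -0.3113]
0.265 17 [ 0.5991 -0.3027  0.2696] [ 0.5942 -0.31  ]
0.28 19 [ 0.6101 -0.295   0.2887] [ 0.6052 -0.3023]
0.295 18 [ 0.6129 -0.297   0.3013] [ 0.6081 -0.3043]
```

View pics/f.png

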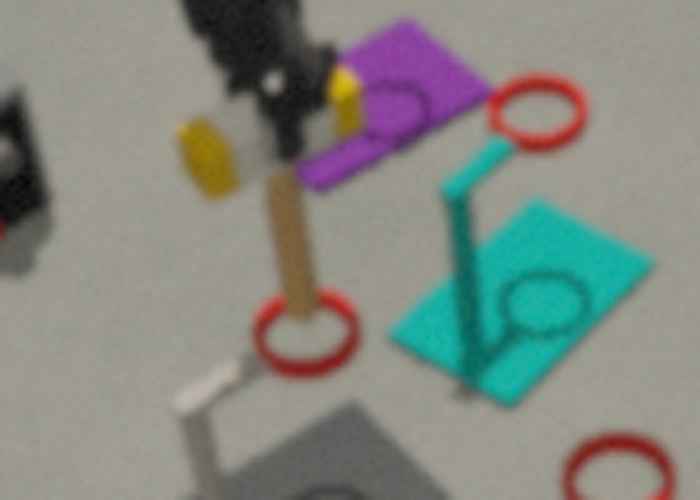

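The handle axis is within about 2 mm of the grey stand's ring centre, with its tip at (302,312) over the mouth. Lowering.

play_rows([
  {"delta_rot":[0,0,0],"slide":[0,0,1.0],"gripper":1},
  {"delta_rot":[0,0,0],"slide":[0,0,1.5],"gripper":1},
  {"delta_rot":[0,0,0],"slide":[0,0,1.5],"gripper":1},
  {"delta_rot":[0,0,0],"slide":[0,0,1.5],"gripper":1},
  {"delta_rot":[0,0,0],"slide":[0,0,1.5],"gripper":1},
  {"delta_rot":[0,0,0],"slide":[0,0,1.5],"gripper":1},
  {"delta_rot":[0,0,0],"slide":[0,0,1.5],"gripper":1},
  {"delta_rot":[0,0,0],"slide":[0,0,1.0],"gripper":1},
])

```text
time: 7.57
position: [0.6002, -0.3133, 0.1756]
orientation: [3.141, -0.001, 2.984]
ft_force: [-0.5, -0.1, -3.5]
finger_gap: 0.0288
finger_force: 70.1
```

play_rows([
  {"delta_rot":[0,0,0],"slide":[0,0,0.5],"gripper":1},
  {"delta_rot":[0,0,0],"slide":[0,0,0.2],"gripper":1},
  {"delta_rot":[0,0,0],"slide":[0,0,0],"gripper":1},
  {"delta_rot":[0,0,0],"slide":[0,0,0],"gripper":1},
])

```text
time: 7.9
position: [0.6008, -0.3139, 0.1711]
orientation: [-3.141, 0.001, 2.984]
ft_force: [0.2, 0.9, -3.0]
finger_gap: 0.0289
finger_force: 70.1
```

play_rows([
  {"delta_rot":[0,0,0],"slide":[0,0,0.4],"gripper":1},
  {"delta_rot":[0,0,0],"slide":[0,0,0.3],"gripper":1},
  {"delta_rot":[0,0,0],"slide":[0,0,0.3],"gripper":1},
  {"delta_rot":[0,0,0],"slide":[0,0,0],"gripper":1},
  {"delta_rot":[0,0,0],"slide":[0,0,0],"gripper":1},
])

```text
time: 8.32
position: [0.6003, -0.3135, 0.16]
orientation: [3.141, -0.0, 2.984]
ft_force: [0.4, 0.3, -2.5]
finger_gap: 0.0289
finger_force: 70.1
```

play_rows([
  {"delta_rot":[0,0,0],"slide":[0,0,0.1],"gripper":1},
  {"delta_rot":[0,0,0],"slide":[0,0,0],"gripper":1},
])

```text
time: 8.48
position: [0.6005, -0.3136, 0.1592]
orientation: [3.142, -0.0, 2.984]
ft_force: [0.5, 0.5, -2.6]
finger_gap: 0.0285
finger_force: 70.1
```

play_rows([
  {"delta_rot":[0,0,0],"slide":[0,0,0.1],"gripper":1},
  {"delta_rot":[0,0,0],"slide":[0,0,0],"gripper":1},
])

```text
time: 8.65
position: [0.6005, -0.3136, 0.1582]
orientation: [3.142, 0.0, 2.984]
ft_force: [0.6, 0.1, -2.4]
finger_gap: 0.0292
finger_force: 70.2
```

play_rows([
  {"delta_rot":[0,0,0],"slide":[0,0,0.1],"gripper":1},
  {"delta_rot":[0,0,0],"slide":[0,0,0],"gripper":1},
])

```text
time: 8.82
position: [0.6005, -0.3136, 0.1581]
orientation: [3.141, 0.001, 2.984]
ft_force: [-3.0, 1.9, 4.2]
finger_gap: 0.0287
finger_force: 70.9
```

play_rows([
  {"delta_rot":[0,0,0],"slide":[0,0,0.1],"gripper":1},
  {"delta_rot":[0,0,0],"slide":[0,0,0],"gripper":1},
])

```text
time: 8.98
position: [0.6006, -0.3136, 0.1581]
orientation: [3.141, 0.001, 2.984]
ft_force: [-6.4, 5.2, 11.1]
finger_gap: 0.0286
finger_force: 72.1
```

The head has contacted the rim at the expected height (TCP z = 0.158, force reversed). I'm easing the load and opening.

play_rows([
  {"delta_rot":[0,0,0],"slide":[0,0,-0.1],"gripper":1},
  {"delta_rot":[0,0,0],"slide":[0,0,0],"gripper":0.5},
  {"delta_rot":[0,0,0],"slide":[0,0,0],"gripper":0.3},
  {"delta_rot":[0,0,0],"slide":[0,0,0],"gripper":0},
  {"delta_rot":[0,0,0],"slide":[0,0,0],"gripper":0},
  {"delta_rot":[0,0,0],"slide":[0,0,0],"gripper":0},
  {"delta_rot":[0,0,0],"slide":[0,0,0],"gripper":0},
  {"delta_rot":[0,0,0],"slide":[0,0,0],"gripper":0},
], force=20)

```text
time: 9.65
position: [0.6005, -0.3136, 0.1572]
orientation: [3.142, -0.0, 2.984]
ft_force: [0.1, -0.2, 0.9]
finger_gap: 0.0853
finger_force: 0.0
```

play_rows([
  {"delta_rot":[0,0,0],"slide":[0,0,-0.5],"gripper":0},
  {"delta_rot":[0,0,0],"slide":[0,0,-1.0],"gripper":0},
  {"delta_rot":[0,0,0],"slide":[0,0,-2.0],"gripper":0},
  {"delta_rot":[0,0,0],"slide":[0,0,-3.0],"gripper":0},
  {"delta_rot":[0,0,0],"slide":[0,0,-3.0],"gripper":0},
  {"delta_rot":[0,0,0],"slide":[0,0,-3.0],"gripper":0},
  {"delta_rot":[0,0,0],"slide":[0,0,0],"gripper":0},
  {"delta_rot":[0,0,0],"slide":[0,0,0],"gripper":0},
])

```text
time: 10.32
position: [0.6011, -0.3143, 0.2852]
orientation: [-3.14, 0.004, 2.984]
ft_force: [0.5, -0.8, -0.6]
finger_gap: 0.0854
finger_force: 0.0
```

```bash
python3 - <<'E'
from h import *
print(ctrl.get_state()['ft_force'])
p,d,m=grab('scene');w,dw,mw=grab('wrist')
v,u=[a.ravel() for a in np.mgrid[0:384,0:512]];P=pts(np.c_[u,v],mw,depth=dw[v,u])
k=(abs(P[:,2]-.182)<.01)&(np.hypot(P[:,0]-.598,P[:,1]+.3105)<.07);g=P[k]
print(k.sum(),np.median(g[:,2]),cv2.minAreaRect(g[:,:2].astype(np.float32)*1000),np.linalg.svd(g-g.mean(0),full_matrices=False)[2][2])
save('g.png',np.hstack([cv2.resize(p[110:320,110:410],(400,280)),cv2.resize(w,(400,280))]))
E
```

```text
[ 0.51383986 -0.75930477 -0.63203801]
4410 0.18190404569728014 ((598.1943359375, -313.72320556640625), (30.075223922729492, 90.613525390625), 80.98362731933594) [-4.51440598e-03  1.96163081e-04  9.99989791e-01]
```

View pics/g.png

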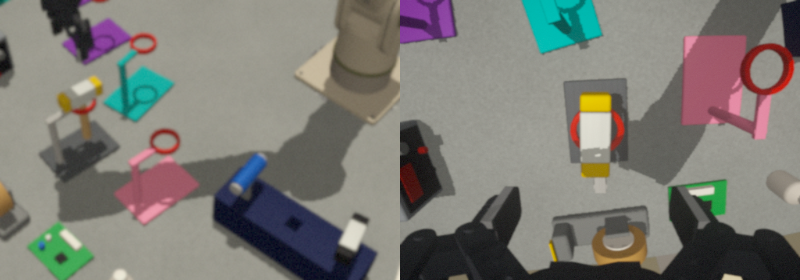

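The yellow-faced hammer hangs level in the grey stand's ring at (80,95) in the left view, with its top at z = 0.182. The gripper is clear of it, and the roller and black-faced hammer are still standing in the block.

```bash
python3 -c "
from rig import ctrl
print(ctrl.finish_job())"
```

```text
the job is handed in; nothing more can be done
None
```

The yellow-faced hammer now hangs upright in the grey stand's red ring, its head on the rim; I let go only after it touched, the black hammer and roller still stand in the block, and the job was handed in at about 10.4 s.

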